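# Uncover the sprung ring cradle and press the round flask home

## Robot

A 6-joint arm with a two-finger parallel gripper is mounted at the origin on a cart in front of the work surface, level with it; the furniture and walls round the work are solid. World frame = base frame: x ahead of the robot, y to its left, z up, the work surface at z = 0. Lengths are in mm, angles in rad, forces in N, time in s.
With the tool pointing down it reaches from about 275 to 750 mm from the base axis. Payload 10.2 kg.
Tool frame: the origin (TCP) lies at the very end of the fingers, on their centre line; the grasp point (between the pads) lies 19 mm behind it; x points along the fingers, y is the direction in which the jaws open and shut, and the axes are right-handed (so a half turn about x gives the same grasp; the last joint's range is limited). The gripper opens to 85 mm and grips with 20 to 120 N. Pads are 22 mm wide; open, the fingers measure 114 mm over their backs; the gripper's body (76 mm by 85 mm) begins 54 mm behind the grasp point. The pads swing forward as they close: fully open they stand 13 mm farther back than shut.
Start: joints at [-1.383, 0.313, 1.498, -0, 1.331, -0.223], TCP at [209.643, -481.332, 231.294] pointing down, gripper open.
Joint ranges: [-2.94, 2.94], [-0.97, 2.17], [0.19, 2.56], [-1.23, 4.37], [0.02, 3.11], [-2.88, 2.88]. Speed limits (rad/s): [2.39, 2.39, 3.01, 3.14, 3.14, 3.14].

## Interface

Orientations are given as a unit quaternion [w, x, y, z].
In Python, from rig import ctrl, viewer, order gives the robot as it stands. The module is installed in compiled form; this text tells all that it offers.
- The arm moves only by the tool carry_out, never from a script. Its argument "deltas" is a list of rows, each a list of 7 numbers: the gripper command: -1 is fully open, 1 is shut, values between are in proportion, then the shift along the tool's x, y, z in mm, then the turn, a rotation vector about the tool's x, y, z in degrees. A call has exactly 5 rows; each row is the pose to reach, as a shift and turn from the pose commanded when the call began, along the tool's axes at that moment; what a row does not reach only later rows make up. A row lasts 1/8 s, in which the tool goes at most 62.5 mm and 10.7 degrees, less where a joint would pass 70% of its speed; a pose out of reach is approached as far as the arm can. A call with a gripper value outside its range is refused whole. The fingers move at their own pace and stop on an object; "newtons" is the grip in N (left out, the last holds). Time passes only in rows, so rows that repeat a pose let the fingers close, or fill a call up. It gives the time, the measured TCP pose, the force and the opening at its end, in the units of the state.
- ctrl.sense(): the state, without advancing time (a new reading comes with each control period).
- viewer.capture(name): name is "scene" or "top" or "wrist"; returns the picture (480x640x3 uint8, red, green, blue); there is no depth.
- viewer.calibration(name): a dict with "fx", "fy", "cx", "cy" (pixels), "xyz" and "attitude" of the camera in the world; the wrist camera has in their place "T_tool_cam" (4x4, takes a point from camera to tool coordinates, whose origin is the TCP and whose axes are the tool frame's). Camera axes: x right, y down, z forward; pixel columns grow to the right and rows downward; lengths in mm; the calibration is good to about 2 mm. The wrist camera is an equidistant fisheye: a pixel r from the principal point sees the ray r / f radians off the axis. A picture is of the moment at which its call begins: read the wrist's pose just before it. calibration takes no time and is no camera call.
- order.finish_job(): hands the job in, once; it reports no verdict.
The state is a dict: "time_s": time; "joints": joint angles; "dq": joint speeds; "tau": joint torques, N m; "eef_pos": TCP position; "ee_rot": TCP orientation; "force": force on the tool from outside, world axes, zero at the start; "wrist_torque": the same for the moment, N m; "grip_width": opening from 0.0 (shut) to 1.0 (fully open).
Only numpy, scipy, OpenCV 4.12 (cv2) and the standard library are available. Lean on these libraries where they do the work, as an engineer would, in place of code of your own. Each camera call takes 0.05 s, during which the arm holds its last target. There are 200 camera calls.

## Task

Take the dust cover off the sprung ring cradle by its bail handle and hang it by that handle on the hook of the stand. Then take the round flask from its cork ring, seat it upright in the cradle's rubber ring and press it gently down against the springs until the ring is level with the top of the collar round it, and finish while still holding it down there. Keep the flask upright all the way and leave the other things on the bench where they are.

Things in the scene. Friction and masses are not known exactly. Their poses are not given: they have to be found in the camera images.
- cover: aluminium dust cover, an inverted cup 94 mm across, 32 mm high, loose, 0.12 kg, at the start over the cradle's ring with its rim on the collar. Origin: centre of its underside, z up. Its steel bail, 8 mm round bar in its y-z plane, has legs at y = +-42 to 46 mm and a bar along y, centreline at z = 88 mm (y = +-40) to 92 mm (middle), 57 mm clear below; grip it at y = +-28 mm, beside the hook
- bail_top (a point): middle of the cover's bail bar, on the bar's centreline (0, 0, 92 mm in the cover's frame); the cover hangs level from here
- hook_stand: fixed stand, yaw within 0.3, origin under its post: base plate 110 x 90 mm, post 12 mm thick and 210 mm high, and a hook of 8 mm round bar along the stand's -x: the bar slopes down from the post's top to a low point 70 mm out, then turns up to a tip 90 mm out, whose top is 17 mm above the upper side of the bar at the low point
- hook_seat (a point): the low point of the hook, on the upper side of its bar (70 mm out from the post, z = 194 mm); a bail bar hung there has its centreline 4 mm above this point. Axes as the stand's: the hook opens and points along -x
- cradle: fixed sprung ring cradle, origin at the centre of its underside on the bench: base flange 110 mm across, aluminium collar 94 mm outside, 80 mm inside, top at z = 50 mm. Inside it a rubber-topped ring slides vertically on springs. The cradle and the cork ring may change places
- collar_top (a point): centre of the collar's top plane (z = 50 mm), on the ring's axis
- ring_top (a point): centre of the top plane of the sliding ring (rubber ring of round section 10 mm thick, 48 mm hole, 68 mm outside); free, it stands 18 mm above the collar's top
- ring (a joint): how far the ring is pressed down: 0 free, 0.018 m level with the collar's top, 0.024 m hard stop. Springs push it up with about 4 N at 0, 10.5 N at 0.018, 12.6 N at 0.024, so the flask's weight alone does not press it down and it comes back up when let go
- flask: stoppered round-bottomed amber flask, loose, 0.2 kg: ball 64 mm across, straight neck 26 mm across from 66 to 98 mm above its lowest point, lip 32 mm across to 103 mm, black stopper to 114 mm. Origin: lowest point of the ball, z up the neck. It stands in the cork ring 8 mm above the bench; seated in the cradle's free ring its lowest point is 55 mm above the bench, 13 mm below ring_top
- flask_neck (a point): on the flask's axis 84 mm above its lowest point: a good place to grip the neck
- cork_ring: fixed cork support ring on the bench, 80 mm across, 20 mm high; origin: centre of its underside
- reagent_bottle: bystander: amber dropper bottle, 32 mm across, 96 mm high, loose; origin at its underside
- sample_jar: bystander: open glass jar, 52 mm across, 90 mm high, loose; origin at its underside
- timer: bystander: small white timer, 66 x 62 x 21 mm, loose; origin at its underside
Things that resemble listed ones, but are neither listed nor needed, are in the scene too. Leave any blue or pink look-alike of the cradle alone.

How it is judged (in metres and radians):
On the way:
1. the dust cover hangs by its bail on the hook, let go (distance between bail_top and hook_seat below 0.02 m and contact force between cover and hook_stand above 0.4 N and contact force between cover and the arm below 0.05 N and contact force between cover and the fingers below 0.05 N and angle between cover's own z axis and vertical below 0.35 rad and linear speed of cover below 0.1 m/s), for 0.2 s.
At the end, for the whole second after the job is handed in: Cover at rest on the hook by its bail (middle within 20 mm of the low point, within 0.35 rad of level), not touched by the robot; flask in the ring (axis within 8 mm, tilt under 0.2 rad), held down by the fingers with the ring still pressed by at least 13.5 mm of the 18 mm to level (all of step 1 and value of joint ring above 0.0135 m and velocity of joint ring below 0.01 m/s and contact force between flask and ring above 5 N and contact force between the fingers and flask above 2 N and horizontal distance between flask and ring_top below 0.008 m and z of flask in the frame of ring_top between -0.02 and -0.007 m and angle between flask's own z axis and vertical below 0.2 rad and linear speed of flask below 0.02 m/s); the arm keeps its last pose, push and grip.
It fails at once if the flask is pressed into the ring with more than 35 N (contact force between flask and ring above 35 N).
It fails at once if the flask is tipped by more than 0.6 rad (angle between flask's own z axis and vertical above 0.6 rad).
It fails at once if a bystander is moved by more than 30 mm (distance of any of reagent_bottle, sample_jar, timer from where it was at the start of the episode above 0.03 m).
It also fails if it takes over 51 s, if anything falls off the work surface, if the arm or the gripper's body presses on something with over 40 N, if the wrist force passes 120 N, or if a joint passes its speed limit or range.

## Working session

There is one attempt and no reset: what is moved stays moved. The work goes in short steps, Python scripts to look and compute and a tool call to move; the robot and the scene stay as the last step left them, time stands still between calls to the robot, and variables do not carry over. Pictures are saved under pics/ and viewed, about 8 in all and at most 12, crops included, and the job is handed in when it is done.

Besides the shell and the picture viewer there is one more tool, called after "Emit:" as a command line: name --pt "numbers of a row" for each row, then --argument value for the rest. carry_out: Moves the arm, as the interface text tells. Its arguments: {"type":"object","properties":{"deltas":{"type":"array"},"newtons":{"type":"number"}},"required":["deltas"]}

```bash
mkdir -p pics
python3 - <<'E'
from rig import ctrl, viewer, order
import cv2,numpy as np
print(ctrl.sense())
for n in("scene","top","wrist"):
    print(n,viewer.calibration(n))
    cv2.imwrite(f"pics/{n}0.png",viewer.capture(n)[:,:,::-1])
E
```

```text
{'time_s': 0.0, 'joints': array([-1.38337792e+00,  3.13441974e-01,  1.49844663e+00, -7.04818526e-06,
        1.33099130e+00, -2.23424457e-01]), 'dq': array([ 0.00034346,  0.00262085, -0.0010055 ,  0.00057451, -0.00025974,
        0.00088732]), 'tau': array([-1.98967435e-03, -4.12268400e+01, -2.59752738e+01, -3.91835556e-04,
        4.11403234e-03,  5.23060396e-05]), 'eef_pos': array([ 209.60158666, -481.06158932,  230.73558763]), 'ee_rot': array([ 0.14378093,  0.69224545,  0.1446911 , -0.6922339 ]), 'force': array([ 0.30300821,  0.2489516 , -1.05836451]), 'wrist_torque': array([0.01201969, 0.01394834, 0.04626582]), 'grip_width': 1.0017252112011519}
scene {'fx': 520.597100086927, 'fy': 520.597100086927, 'cx': 328.21473246191215, 'cy': 244.92702170041034, 'xyz': array([-22.68912357, 538.44400947, 795.60696665]), 'attitude': array([ 0.15543415, -0.35243062,  0.83758546, -0.3874061 ])}
top {'fx': 472.6324674114297, 'fy': 472.6324674114297, 'cx': 319.6081658532386, 'cy': 240.1447765223119, 'xyz': array([ 324.20286343,   20.06825255, 1204.07138472]), 'attitude': array([-0.05395257,  0.70683591, -0.702736  ,  0.06028456])}
wrist {'fx': 371.64829954431775, 'fy': 371.64829954431775, 'cx': 320.90058617897694, 'cy': 247.89517880789072, 'T_tool_cam': array([[-3.29175361e-04, -3.03562629e-01,  9.52811430e-01,
        -1.42135563e+02],
       [ 9.99999930e-01, -2.71523163e-04,  2.58971550e-04,
        -2.08257476e-01],
       [ 1.80096288e-04,  9.52811449e-01,  3.03562697e-01,
        -7.77406503e+01],
       [ 0.00000000e+00,  0.00000000e+00,  0.00000000e+00,
         1.00000000e+00]])}
```

View pics/scene0.png

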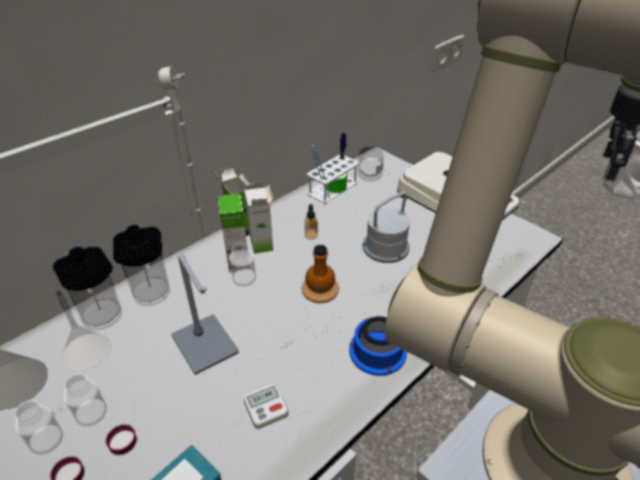

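View pics/top0.png

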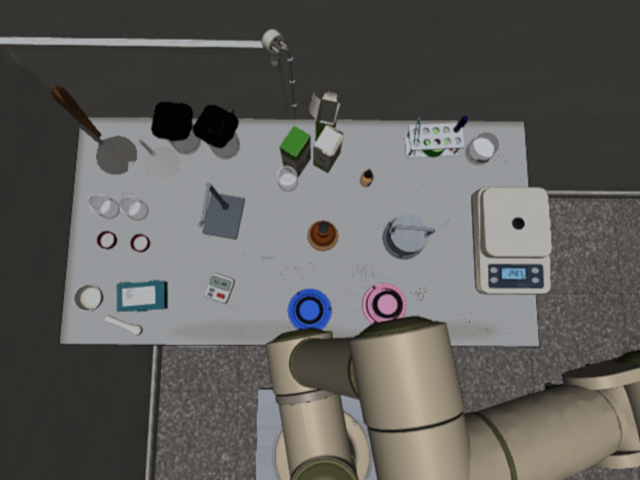

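The scene view shows the covered cradle at (388,235), the flask at (320,275), the hook stand at (205,340), the timer at (265,405) and the dropper bottle at (311,222). In the top view the covered cradle is at (408,235), the flask at (323,235) and the stand at (222,215).

Things that could be mistaken for the cradle, in top-view pixels, are blue (310,310) and pink (385,303). The one wearing the grey cover with a bail, at (408,235), fits the description. Next is a close crop to check that choice.

```bash
python3 - <<'E'
import cv2,numpy as np
t=cv2.imread("pics/top0.png");s=cv2.imread("pics/scene0.png")
def c(im,u,v,w,h):
    return cv2.resize(im[v:v+h,u:u+w],(400,300),interpolation=cv2.INTER_CUBIC)
cv2.imwrite("pics/crop1.png",np.vstack([np.hstack([c(t,180,170,80,60+0),c(t,370,205,80,60)]),np.hstack([c(s,145,240,160,120+20-20),c(s,345,180,100,75)])]))
E
cat > h.py <<'E'
from rig import ctrl, viewer, order
import cv2,numpy as np
from scipy.spatial.transform import Rotation as R
from scipy.optimize import least_squares
def rot(q): return R.from_quat([q[1],q[2],q[3],q[0]]).as_matrix()
cal={n:viewer.calibration(n) for n in("scene","top")}
def ray(n,u,v):
    c=cal[n];d=rot(c["attitude"])@[(u-c["cx"])/c["fx"],(v-c["cy"])/c["fy"],1]
    return c["xyz"],d
def atz(n,u,v,z):
    o,d=ray(n,u,v);return o+d*(z-o[2])/d[2]
def proj(n,p):
    c=cal[n];q=rot(c["attitude"]).T@(np.array(p)-c["xyz"])
    return np.array([q[0]/q[2]*c["fx"]+c["cx"],q[1]/q[2]*c["fy"]+c["cy"]])
def tri(uvt,uvs):
    r=least_squares(lambda p:np.r_[proj("top",p)-uvt,proj("scene",p)-uvs],[400,0,50]);return r.x,np.abs(r.fun).max()
def wray(u,v,s):
    c=viewer.calibration("wrist");x=np.array([u-c["cx"],v-c["cy"]]);r=np.hypot(*x);th=r/c["fx"]
    d=np.r_[x/r*np.sin(th),np.cos(th)] if r>0 else np.array([0,0,1.])
    T=np.eye(4);T[:3,:3]=rot(s["ee_rot"]);T[:3,3]=s["eef_pos"];T=T@c["T_tool_cam"]
    return T[:3,3],T[:3,:3]@d
def watz(u,v,s,z):
    o,d=wray(u,v,s);return o+d*(z-o[2])/d[2]
def wproj(p,s):
    c=viewer.calibration("wrist")
    T=np.eye(4);T[:3,:3]=rot(s["ee_rot"]);T[:3,3]=s["eef_pos"];T=T@c["T_tool_cam"]
    q=T[:3,:3].T@(np.array(p)-T[:3,3]);th=np.arctan2(np.hypot(q[0],q[1]),q[2]);e=q[:2]/np.hypot(q[0],q[1])
    return e*th*c["fx"]+[c["cx"],c["cy"]]
E
python3 - <<'E'
from h import *
print(atz("top",323,231,120),atz("top",222,215,0),atz("top",408,236,75))
E
```

```text
[522.76576204   2.97917149 120.        ] [585.23079871 263.75736357   0.        ] [ 520.06556164 -204.20964569   75.        ]
```

View pics/crop1.png

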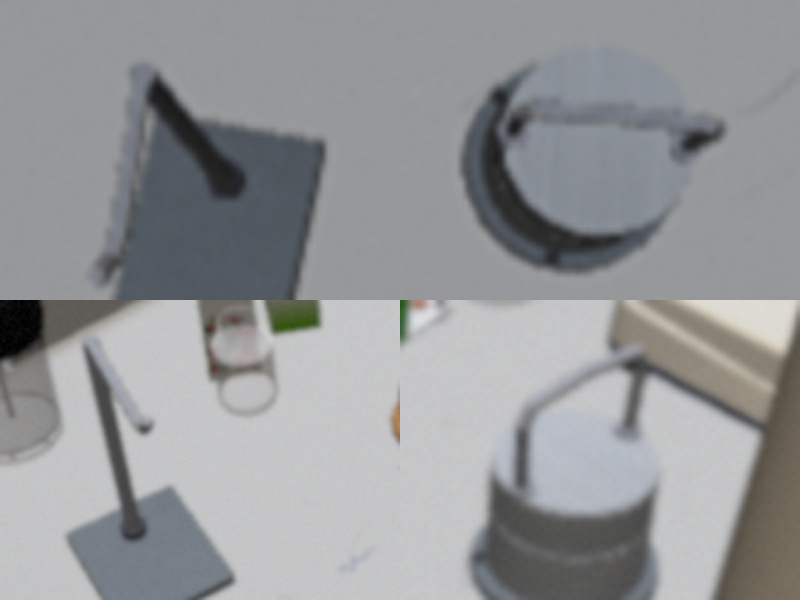

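Run:
```python
from h import *
for n,a,b in [("bailL",(394,227.4),(376.8,208)),("bailR",(433,231),(405,193)),
 ("hooktip",(200,224),(145+145/2.5,240+125/2.5)),("posttop",(208.6,184),(145+93/2.5,240+43/2.5)),("postbase",(225.6,208),(145+133/2.5,240+228/2.5)),("stopper",(323,229),(320,249))]:
    print(n,*tri(a,b))
s=ctrl.sense();print(rot(s["ee_rot"]).round(3))
# corners of base plate
print(atz("top",180+325/5,170+142/5,0))
```

```text
bailL [ 527.29618101 -159.93319265  141.931381  ] 0.45003032440808965
bailR [ 521.12331799 -248.73805626  140.26990397] 0.1775849592051486
hooktip [520.41134696 268.41918017 204.87808501] 0.14084883931292325
posttop [606.98796873 251.55394084 208.08536502] 0.8251517298635065
postbase [601.12866657 253.04118787  22.31463007] 0.9143811350991768
stopper [527.30325432   3.80701809 125.98508302] 0.4111892267811754
[[-0.     0.399 -0.917]
 [ 0.001 -0.917 -0.399]
 [-1.    -0.001 -0.   ]]
[630.01640694 205.42401486   0.        ]
```

```bash
cat >> h.py <<'E'
def goto(p,yaw):
    "shift/turn from the present pose to TCP p, tool down, tool y at world angle yaw (mod pi)"
    s=ctrl.sense();M=rot(s["ee_rot"]);sh=M.T@(np.array(p)-s["eef_pos"])
    c=np.cos(yaw);q=np.sin(yaw);y=np.array([c,q,0]);x=np.array([0,0,-1.])
    if y@M[:,1]<0:y=-y
    T=np.c_[x,y,np.cross(x,y)]
    rv=np.degrees(R.from_matrix(M.T@T).as_rotvec())
    print("t",round(s["time_s"],2),"tcp",s["eef_pos"].round(1),"F",s["force"].round(1),"w",round(s["grip_width"],3),"SHIFT",sh.round(1),"TURN",rv.round(1))
E
python3 -c "
from h import *
goto([522,-232,240],-.07)"
```

```text
t 0.15 tcp [ 209.6 -481.1  230.9] F [0.2 0.3 1.2] w 1.001 SHIFT [  -8.9 -103.7 -385.9] TURN [-62.5  -0.    0. ]
```

Emit:
carry_out --pt "-1 -2 -15 -57 -9 0 0" --pt "-1 -4 -30 -114 -18 0 0" --pt "-1 -6 -45 -171 -28 0 0" --pt "-1 -7 -60 -228 -38 0 0" --pt "-1 -9 -75 -285 -47 0 0"

```text
time_s: 0.78
eef_pos: [442.2, -297.3, 240.2]
ee_rot: [-0.41, -0.576, -0.41, 0.576]
force: [-0.7, -1.2, -0.4]
grip_width: 1.002
```

```bash
python3 -c "
from h import *
goto([522,-232,240],-.07)"
```

```text
t 0.78 tcp [ 442.2 -297.3  240.2] F [-0.7 -1.2 -0.4] w 1.002 SHIFT [  0.2  53.9 -87.9] TURN [-15.2  -0.    0. ]
```

Emit:
carry_out --pt "-1 0 27 -44 -8 0 0" --pt "-1 0 54 -88 -15 0 0" --pt "-1 0 54 -88 -15 0 0" --pt "-1 0 54 -88 -15 0 0" --pt "-1 0 54 -88 -15 0 0"

```text
time_s: 1.4
eef_pos: [520.6, -234.6, 240.3]
ee_rot: [-0.48, -0.519, -0.48, 0.52]
force: [0.2, -1.5, 1.1]
grip_width: 1.0
```

Run:
```python
from h import *
goto([522,-232,121],-.07)
s=ctrl.sense();im=viewer.capture("wrist")[:,:,::-1].copy()
C=np.array([524,-204,50]);y=np.array([.07,.9975,0]);
for d,z in((-40,88),(0,92),(40,88),(-28,91)):
    u=wproj(C+y*d+[0,0,z],s);print(d,u.round());cv2.circle(im,tuple(int(k) for k in u.round()),2,(0,0,255),-1)
cv2.imwrite("pics/w1.png",im)
```

```text
t 1.4 tcp [ 520.6 -234.6  240.3] F [ 0.2 -1.5  1.1] w 1.0 SHIFT [119.3   1.3  -2.7] TURN [-0.6  0.   0. ]
-40 [323. 260.]
0 [322. 205.]
40 [322. 144.]
-28 [323. 245.]
```

View pics/w1.png

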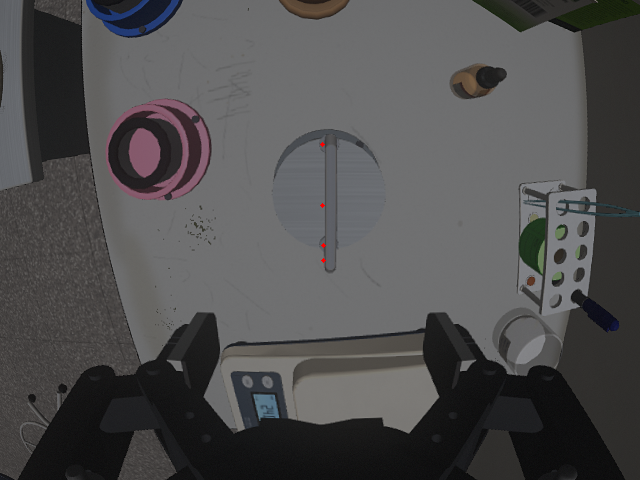

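Close view: the grey cover, with its bail bar running from (330,137) to (330,268). It matches the description; pink is at (155,150) and blue at (135,10). The bar is about 7 px to the right of my prediction.

Run:
```python
from h import *
s=ctrl.sense()
a=watz(330,137,s,138);b=watz(330.5,268,s,138);print(a,b,(a+b)/2)
c=(a+b)/2;y=(a-b)/np.linalg.norm(a-b);yaw=np.arctan2(-y[0],y[1]);print(yaw);
g=c-28*y;g[2]=121;print(g);goto(g,yaw)
```

```text
[ 532.47208469 -159.93304493  138.        ] [ 526.11373078 -250.01216021  138.        ] [ 529.29290774 -204.97260257  138.        ]
-0.07046944608418691
[ 527.32139593 -232.90310814  121.        ]
t 1.45 tcp [ 520.6 -234.6  240.4] F [-0.2  0.3 -1. ] w 1.0 SHIFT [119.4   6.6  -2.2] TURN [-0.5  0.   0. ]
```

Emit:
carry_out --pt "-1 40 6 -2 0 0 0" --pt "-1 80 6 -2 0 0 0" --pt "-1 119 6 -2 0 0 0" --pt "0.7 119 6 -2 0 0 0" --pt "0.85 119 6 -2 0 0 0" --newtons 40

```text
time_s: 2.08
eef_pos: [527.8, -233.1, 123.1]
ee_rot: [0.481, 0.519, 0.479, -0.519]
force: [-0.0, -0.0, 1.0]
grip_width: 0.605
```

Emit:
carry_out --pt "1 0 0 0 0 0 0" --pt "1 0 0 0 0 0 0" --pt "1 0 0 0 0 0 0" --pt "1 0 0 0 0 0 0" --pt "1 0 0 0 0 0 0" --newtons 40

```text
time_s: 2.7
eef_pos: [527.5, -232.6, 122.1]
ee_rot: [-0.481, -0.519, -0.48, 0.519]
force: [-3.0, -0.9, 6.4]
grip_width: 0.076
```

Emit:
carry_out --pt "1 -3 0 0 0 0 0" --pt "1 -15 0 0 0 0 0" --pt "1 -45 0 0 0 0 0" --pt "1 -75 0 0 0 0 0" --pt "1 -75 0 0 0 0 0"

```text
time_s: 3.32
eef_pos: [528.2, -232.7, 198.8]
ee_rot: [0.482, 0.519, 0.479, -0.519]
force: [0.1, 0.5, -1.4]
grip_width: 0.077
```

Run:
```python
from h import *
# bail middle above hook-entry pose: seat, 60 mm before along stand -x ; grip at -28 in bail y
yaw=-.193;ex=np.array([np.cos(yaw),np.sin(yaw)]);ey=np.array([-ex[1],ex[0]])
seat=np.array([537.3,265.5]);g=seat-ex*90-28*ey
print(g);goto([*g,250],yaw)
im=viewer.capture("wrist")[:,:,::-1];cv2.imwrite("pics/w2.png",im)
```

```text
[443.60049488 255.28223408]
t 3.33 tcp [ 528.2 -232.7  198.8] F [ 0.1  0.5 -1.4] w 0.077 SHIFT [ -52.9 -122.  -479.8] TURN [ 6.6  0.1 -0.2]
```

View pics/w2.png

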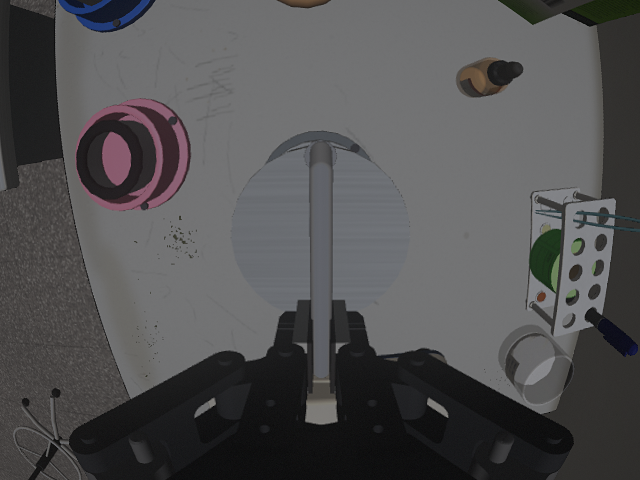

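The cover is held by the bail: the bar runs straight up the picture from the fingers at (322,370) to (322,145), and the cover hangs free. Now I carry it to the stand.

Emit:
carry_out --pt "1 -40 -5 -10 0 0 0" --pt "1 -53 -20 -60 1 0 0" --pt "1 -53 -35 -115 2 0 0" --pt "1 -53 -48 -170 3 0 0" --pt "1 -53 -62 -230 4 0 0"

```text
time_s: 4.0
eef_pos: [482.5, 3.5, 248.1]
ee_rot: [-0.461, -0.535, -0.462, 0.536]
force: [1.1, 0.2, -0.6]
grip_width: 0.072
```

Emit:
carry_out --pt "1 0 -15 -60 1 0 0" --pt "1 0 -30 -120 2 0 0" --pt "1 0 -43 -175 2.5 0 0" --pt "1 0 -55 -215 2.5 0 0" --pt "1 0 -60 -235 2.5 0 0"

```text
time_s: 4.62
eef_pos: [457.6, 245.0, 247.9]
ee_rot: [-0.45, -0.544, -0.451, 0.546]
force: [0.8, -0.5, -0.9]
grip_width: 0.069
```

Run:
```python
from h import *
yaw=-.193;ex=np.array([np.cos(yaw),np.sin(yaw)]);ey=np.array([-ex[1],ex[0]])
seat=np.array([537.3,265.5]);g=seat-ex*90-28*ey
goto([*g,250],yaw)
s=ctrl.sense();im=viewer.capture("wrist")[:,:,::-1].copy()
for d,z in((0,210),(70,190),(90,207)):
    u=wproj([*(seat+ex*(70-d)),z],s);print(d,u.round());cv2.circle(im,tuple(int(k) for k in u.round()),2,(0,0,255),-1)
# bar far end prediction if level
M=rot(s["ee_rot"]);print(wproj(s["eef_pos"]+M@[-17,0,-68.],s),wproj(s["eef_pos"]+M@[-20,0,-28.],s))
cv2.imwrite("pics/w3.png",im)
```

```text
t 4.62 tcp [457.6 245.  247.9] F [ 0.8 -0.5 -0.9] w 0.069 SHIFT [ -2.1 -15.6  -7.4] TURN [0.2 0.1 0.1]
0 [568. 225.]
70 [451. 213.]
90 [426. 219.]
[320.72191497 162.3070545 ] [320.74651195 277.15797393]
```

View pics/w3.png

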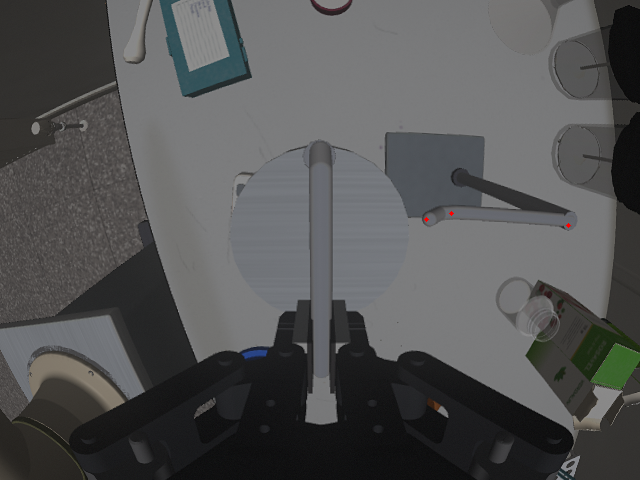

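The wrist view shows the hook from its post end at (568,220) to its tip at (428,217), within 5 px of prediction. The bail bar is at (321,150–370) and in line.

Run:
```python
from h import *
s=ctrl.sense()
t=watz(429,217,s,206);p=watz(567,219.5,s,206);print(t,p)
e=(p-t)[:2];e/=np.hypot(*e);print(np.arctan2(e[1],e[0]),np.hypot(*(p-t)[:2]))
yaw=np.arctan2(e[1],e[0]);ey=np.array([-e[1],e[0]])
seat=t[:2]+e*18;print(seat)
# bail middle rel TCP at level: 28 along tool -z
g=seat-28*ey
print(g);goto([*(g-e*60),232-19],yaw);goto([*g,232-19],yaw);goto([*g,198-19],yaw)
```

```text
[519.40823784 271.2075456  206.        ] [607.93123661 255.22305931 206.        ]
-0.17864377398658962 89.95457250126405
[537.1217785  268.00903389]
[532.14631585 240.4546373 ]
t 4.67 tcp [457.4 246.2 247.8] F [-1.4  2.3 -1.4] w 0.075 SHIFT [34.8 14.6 -7.7] TURN [-0.6  0.   0.2]
t 4.67 tcp [457.4 246.2 247.8] F [-1.4  2.3 -1.4] w 0.075 SHIFT [34.6 74.6 -8.3] TURN [-0.6  0.   0.2]
t 4.67 tcp [457.4 246.2 247.8] F [-1.4  2.3 -1.4] w 0.075 SHIFT [68.6 74.7 -8.3] TURN [-0.6  0.   0.2]
```

Emit:
carry_out --pt "1 20 0 -4 -0.6 0 0" --pt "1 40 0 -8 -0.6 0 0" --pt "1 40 25 -8 -0.6 0 0" --pt "1 40 50 -8 -0.6 0 0" --pt "1 40 74 -8 -0.6 0 0"

```text
time_s: 5.3
eef_pos: [533.3, 236.2, 208.0]
ee_rot: [-0.452, -0.542, -0.453, 0.544]
force: [0.0, 0.2, -1.0]
grip_width: 0.07
```

Run:
```python
from h import *
goto([532.1,240.5,178],-.179)
im=viewer.capture("wrist")[:,:,::-1];cv2.imwrite("pics/w4.png",im[100:400,160:560])
```

```text
t 5.3 tcp [533.3 236.2 208. ] F [ 0.   0.2 -1. ] w 0.07 SHIFT [30.  -1.9 -4. ] TURN [-0.1  0.1  0.1]
```

View pics/w4.png

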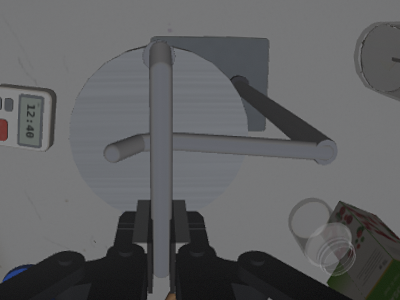

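The hook passes through the bail. In the crop the tip is at (112,153), to the left of the bar at x = 161, and the low point is under the bar. Now I lower it.

Emit:
carry_out --pt "1 8 -1 -4 0 0 0" --pt "1 16 -1 -4 0 0 0" --pt "1 23 -1 -4 0 0 0" --pt "1 28 -1 -4 0 0 0" --pt "1 31 -1 -4 0 0 0"

```text
time_s: 5.98
eef_pos: [532.4, 241.1, 178.3]
ee_rot: [0.453, 0.543, 0.453, -0.543]
force: [-1.4, -1.3, 5.8]
grip_width: 0.078
```

Emit:
carry_out --pt "1 0 0 0 0 0 0" --pt "0.7 0 0 0 0 0 0" --pt "0.6 0 0 0 0 0 0" --pt "0.4 0 0 0 0 0 0" --pt "0.4 0 0 0 0 0 0"

```text
time_s: 6.6
eef_pos: [532.6, 241.0, 178.3]
ee_rot: [0.453, 0.543, 0.453, -0.543]
force: [0.2, 0.6, -0.1]
grip_width: 0.3
```

Run:
```python
from h import *
goto([532.1,240.5,178],-.179)
a=viewer.capture("scene")[:,:,::-1];im=viewer.capture("wrist")[:,:,::-1]
cv2.imwrite("pics/w5.png",np.hstack([im[100:400,160:560],cv2.resize(a[220:370,130:330],(400,300))]))
```

```text
t 6.6 tcp [532.6 241.  178.3] F [ 0.2  0.6 -0.1] w 0.3 SHIFT [ 0.3 -0.4  0.6] TURN [-0.1 -0.  -0. ]
```

View pics/w5.png

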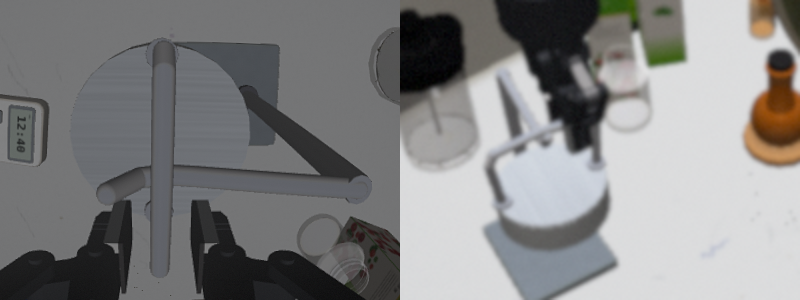

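The cover hangs on the hook with the fingers clear of it, and the force reads about 0. Lift off and go to the flask.

Emit:
carry_out --pt "0.3 -20 0 0 0 0 0" --pt "0.2 -50 0 0 0 0 0" --pt "0 -80 0 0 0 0 0" --pt "-0.2 -80 0 40 0 0 0" --pt "-0.4 -80 0 90 0 0 0"

```text
time_s: 7.32
eef_pos: [516.1, 151.9, 258.4]
ee_rot: [0.453, 0.543, 0.453, -0.543]
force: [0.8, -0.3, -0.9]
grip_width: 0.697
```

Run:
```python
from h import *
goto([530,10,200],-.07)
```

```text
t 7.33 tcp [516.1 151.9 258.4] F [ 0.8 -0.3 -0.9] w 0.697 SHIFT [ 58.4  38.9 137.2] TURN [-6.3 -0.  -0. ]
```

Emit:
carry_out --pt "-0.3 10 13 45 -2 0 0" --pt "-0.3 25 26 90 -4 0 0" --pt "-0.3 48 39 137 -6 0 0" --pt "-0.3 58 39 137 -6 0 0" --pt "-0.3 58 39 137 -6 0 0"

```text
time_s: 7.95
eef_pos: [529.9, 11.2, 199.9]
ee_rot: [-0.48, -0.519, -0.481, 0.519]
force: [1.1, -0.6, 0.7]
grip_width: 0.649
```

Run:
```python
from h import *
goto([530,4,73],-.07)
s=ctrl.sense();a=viewer.capture("scene")[:,:,::-1];im=viewer.capture("wrist")[:,:,::-1].copy()
for z in(8,122):
    u=wproj([527,4,z],s);print(u.round());cv2.circle(im,tuple(int(k) for k in u.round()),2,(0,0,255),-1)
im[:130,:180]=cv2.resize(a[220:370,130:330],(180,130))
cv2.imwrite("pics/w6.png",im)
```

```text
t 7.95 tcp [529.9  11.2 199.9] F [ 1.1 -0.6  0.7] w 0.649 SHIFT [126.9   0.8   7.2] TURN [-0.4 -0.   0.1]
[319. 226.]
[317. 271.]
```

View pics/w6.png

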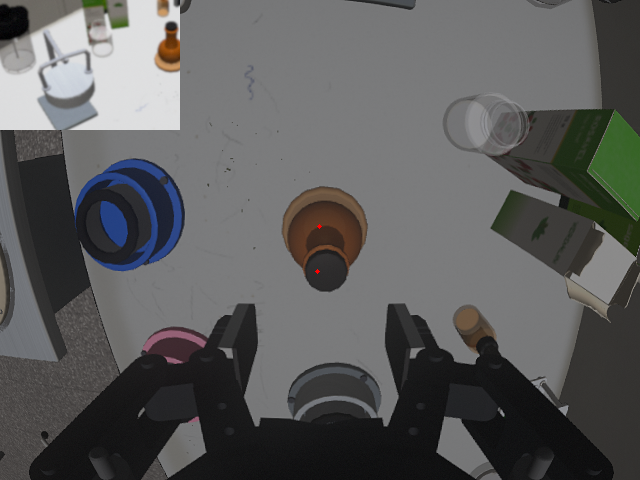

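The flask stopper is at (326,270), centred between the pads, and the cork ring is at (325,230). The cradle ring is at (335,395). The inset shows the cover hanging on the hook.

Run:
```python
from h import *
s=ctrl.sense()
print(watz(326,270,s,122),watz(325,230,s,20))
p=watz(326,270,s,122);goto([p[0],p[1],73],-.07)
```

```text
[533.11185998   4.06025107 122.        ] [533.51951404   3.24305667  20.        ]
t 8.05 tcp [530.3  11.7 201. ] F [0.  0.1 0. ] w 0.651 SHIFT [128.    3.2   7.4] TURN [-0.3 -0.  -0.1]
```

Emit:
carry_out --pt "-0.3 0 3 7 0 0 0" --pt "-0.3 40 3 7 0 0 0" --pt "-0.3 85 3 7 0 0 0" --pt "-0.3 118 3 7 0 0 0" --pt "-0.3 128 3 7 0 0 0"

```text
time_s: 8.68
eef_pos: [532.1, 3.8, 71.1]
ee_rot: [-0.48, -0.518, -0.481, 0.519]
force: [0.5, -0.0, -0.4]
grip_width: 0.651
```

Emit:
carry_out --pt "0.0 0 0 0 0 0 0" --pt "0.3 0 0 0 0 0 0" --pt "0.6 0 0 0 0 0 0" --pt "0.8 0 0 0 0 0 0" --pt "1 0 0 0 0 0 0" --newtons 40

```text
time_s: 9.3
eef_pos: [533.3, 3.4, 73.8]
ee_rot: [0.481, 0.519, 0.48, -0.518]
force: [-2.2, -0.1, 6.1]
grip_width: 0.35
```

Emit:
carry_out --pt "1 0 0 0 0 0 0" --pt "1 -3 0 0 0 0 0" --pt "1 -15 0 0 0 0 0" --pt "1 -40 0 0 0 0 0" --pt "1 -80 0 0 0 0 0"

```text
time_s: 9.93
eef_pos: [532.0, 3.6, 153.0]
ee_rot: [-0.48, -0.518, -0.481, 0.519]
force: [-0.0, -0.1, -1.6]
grip_width: 0.35
```

Run:
```python
from h import *
goto([529.3,-110,185],-.07)
```

```text
t 9.93 tcp [532.    3.6 153. ] F [-0.  -0.1 -1.6] w 0.35 SHIFT [-32.    5.9 113.5] TURN [-0.4 -0.   0.1]
```

Run:
```python
from h import *
goto([529.3,-275,213],-.07)
```

```text
t 9.93 tcp [532.    3.6 153. ] F [-0.  -0.1 -1.6] w 0.35 SHIFT [-60.1  18.4 278. ] TURN [-0.4 -0.   0.1]
```

Emit:
carry_out --pt "1 -40 3 40 0 0 0" --pt "1 -60 6 90 0 0 0" --pt "1 -60 9 145 0 0 0" --pt "1 -60 12 200 0 0 0" --pt "1 -60 15 250 0 0 0"

```text
time_s: 10.55
eef_pos: [528.1, -248.8, 213.1]
ee_rot: [0.481, 0.519, 0.48, -0.519]
force: [0.9, -0.2, -1.4]
grip_width: 0.342
```

Emit:
carry_out --pt "1 0 3 20 0 0 0" --pt "1 0 4 28 0 0 0" --pt "1 0 4 28 0 0 0" --pt "1 0 4 28 0 0 0" --pt "1 0 4 28 0 0 0"

```text
time_s: 11.18
eef_pos: [530.6, -274.2, 212.5]
ee_rot: [0.481, 0.518, 0.481, -0.518]
force: [-0.3, -0.6, -2.0]
grip_width: 0.344
```

Run:
```python
from h import *
goto([529.3,-205,160],-.07)
s=ctrl.sense();im=viewer.capture("wrist")[:,:,::-1].copy()
for z in(50,68):
    u=wproj([529.3,-205,z],s);print(u.round());cv2.circle(im,tuple(int(k) for k in u.round()),2,(0,0,255),-1)
M=rot(s["ee_rot"])
for h in (0,98,114):
    u=wproj(s["eef_pos"]+[0,0,19-84+h],s);print(h,u.round());cv2.circle(im,tuple(int(k) for k in u.round()),2,(0,255,0),-1)
cv2.imwrite("pics/w7.png",im)
```

```text
t 11.18 tcp [ 530.6 -274.2  212.5] F [-0.3 -0.6 -2. ] w 0.344 SHIFT [ 52.5  -6.5 -68.9] TURN [-0.3 -0.  -0. ]
[313. 144.]
[312. 145.]
0 [321. 267.]
98 [321. 363.]
114 [321. 392.]
```

View pics/w7.png

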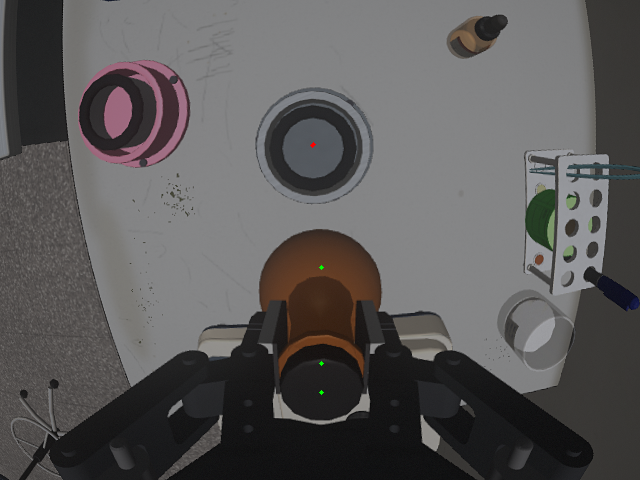

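The ring is at (313,147), right on the predicted red dot. The flask hangs upright in the pads: ball from x = 260 to 381 with its top edge at row 230, and stopper centred at (321,383). Next I check the flask's offset in the grip.

Run:
```python
from h import *
s=ctrl.sense();print(watz(313.5,147,s,68))
c=viewer.calibration("wrist")
g=np.random.default_rng(0).normal(size=(4000,3));g=32*g/np.linalg.norm(g,axis=1)[:,None]
for dy in(0,2,4):
  for dz in(-6,-3,0,3):
    o=s["eef_pos"]+[0,dy,19-84+dz]
    P=np.array([wproj(o+[0,0,32]+k,s) for k in g])
    a=np.linspace(0,6.28,60);Q=np.array([wproj(o+[13*np.cos(t),13*np.sin(t),114],s) for t in a])
    print(dy,dz,"ball",P[:,0].min().round(),P[:,0].max().round(),P[:,1].min().round(),"stop rows",Q[:,1].min().round(),Q[:,1].max().round())
```

```text
[ 529.93403549 -206.90745291   68.        ]Traceback (most recent call last):
  File "<stdin>", line 8, in <module>
  File "h.py", line 25, in wproj
    c=viewer.calibration("wrist")
ValueError: time passes only in moves, steps and waits
```

```bash
sed -i 's/c=viewer.calibration("wrist")/c=WC/; s/^cal=/WC=viewer.calibration("wrist")\ncal=/' h.py
python3 - <<'E'
from h import *
s=ctrl.sense()
g=np.random.default_rng(0).normal(size=(2000,3));g=32*g/np.linalg.norm(g,axis=1)[:,None]
for dy in(0,3):
  for dz in(-6,-3,0,3):
    o=s["eef_pos"]+[0,dy,19-84+dz]
    P=np.array([wproj(o+[0,0,32]+k,s) for k in g])
    a=np.linspace(0,6.28,60);Q=np.array([wproj(o+[13*np.cos(t),13*np.sin(t),114],s) for t in a])
    print(dy,dz,"ball",P[:,0].min().round(),P[:,0].max().round(),P[:,1].min().round(),"stop rows",Q[:,1].min().round(),Q[:,1].max().round())
E
```

```text
0 -6 ball 260.0 381.0 223.0 stop rows 348.0 409.0
0 -3 ball 259.0 382.0 225.0 stop rows 354.0 415.0
0 0 ball 259.0 383.0 226.0 stop rows 359.0 420.0
0 3 ball 258.0 384.0 228.0 stop rows 365.0 427.0
3 -6 ball 260.0 381.0 218.0 stop rows 340.0 403.0
3 -3 ball 259.0 382.0 219.0 stop rows 346.0 408.0
3 0 ball 258.0 383.0 221.0 stop rows 351.0 414.0
3 3 ball 257.0 384.0 222.0 stop rows 357.0 420.0
```

Emit:
carry_out --pt "1 0 -3 -35 0 0 0" --pt "1 0 -5 -68 0 0 0" --pt "1 20 -5 -68 0 0 0" --pt "1 50 -5 -68 0 0 0" --pt "1 80 -5 -68 0 0 0"

```text
time_s: 11.85
eef_pos: [530.6, -206.5, 131.7]
ee_rot: [0.481, 0.519, 0.481, -0.518]
force: [-0.2, -1.4, -1.9]
grip_width: 0.345
```

Emit:
carry_out --pt "1 0 0 0 0 0 0" --pt "1 2 0 0 0 0 0" --pt "1 5 0 0 0 0 0" --pt "1 8 0 0 0 0 0" --pt "1 8 0 0 0 0 0"

```text
time_s: 12.48
eef_pos: [530.5, -206.9, 124.3]
ee_rot: [-0.481, -0.519, -0.481, 0.519]
force: [1.3, -0.4, -1.8]
grip_width: 0.346
```

Run:
```python
from h import *
goto([530,-205.5,102],-.07)
```

```text
t 12.47 tcp [ 530.5 -206.9  124.3] F [ 1.3 -0.4 -1.8] w 0.346 SHIFT [22.3 -0.6 -1.4] TURN [-0.4 -0.   0. ]
```

Emit:
carry_out --pt "1 2 0 -1 0 0 0" --pt "1 4 0 -1 0 0 0" --pt "1 6 0 -1 0 0 0" --pt "1 8 0 -1 0 0 0" --pt "1 8 0 -1 0 0 0" --newtons 50

```text
time_s: 13.1
eef_pos: [530.7, -206.1, 116.4]
ee_rot: [0.481, 0.519, 0.48, -0.519]
force: [-2.1, -0.1, 3.8]
grip_width: 0.34
```

Emit:
carry_out --pt "1 1 0 0 0 0 0" --pt "1 3 0 0 0 0 0" --pt "1 5 0 0 0 0 0" --pt "1 6 0 0 0 0 0" --pt "1 6 0 0 0 0 0"

```text
time_s: 13.72
eef_pos: [530.7, -206.0, 110.4]
ee_rot: [0.481, 0.519, 0.48, -0.519]
force: [-2.9, -0.7, 5.5]
grip_width: 0.34
```

Emit:
carry_out --pt "1 1 0 0 0 0 0" --pt "1 3 0 0 0 0 0" --pt "1 5 0 0 0 0 0" --pt "1 6 0 0 0 0 0" --pt "1 6 0 0 0 0 0"

```text
time_s: 14.35
eef_pos: [530.8, -206.2, 104.7]
ee_rot: [-0.481, -0.519, -0.48, 0.519]
force: [-1.9, -1.4, 7.1]
grip_width: 0.342
```

Run:
```python
from h import *
goto([530,-205.5,102],-.07)
a=viewer.capture("scene")[:,:,::-1];im=viewer.capture("wrist")[:,:,::-1]
cv2.imwrite("pics/w8.png",np.hstack([im[90:390,140:500],cv2.resize(a[170:290,330:450],(300,300)),cv2.resize(a[220:370,130:230],(140,300))]))
```

```text
t 14.35 tcp [ 530.8 -206.2  104.7] F [-1.9 -1.4  7.1] w 0.342 SHIFT [ 2.7 -0.8 -0.6] TURN [-0.4  0.  -0. ]
```

View pics/w8.png

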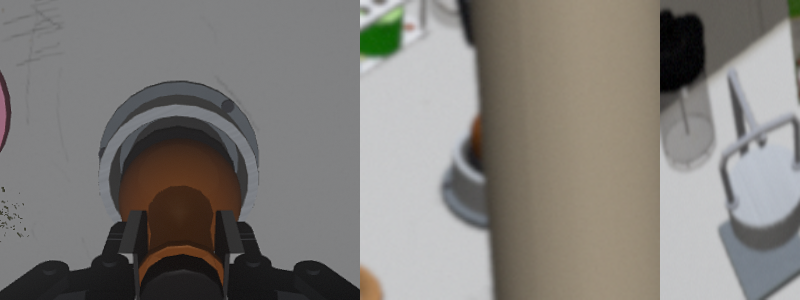

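The flask is in the ring, the collar is concentric round it, and the cover still hangs. The 7.1 N reading plus the flask's 2 N is about 14–15 mm pressed, so 3 mm more.

Emit:
carry_out --pt "1 1 0 0 0 0 0" --pt "1 2 0 0 0 0 0" --pt "1 3 0 0 0 0 0" --pt "1 3.5 0 0 0 0 0" --pt "1 3.5 0 0 0 0 0"

```text
time_s: 15.08
eef_pos: [530.8, -206.2, 101.4]
ee_rot: [-0.481, -0.519, -0.48, 0.519]
force: [-2.6, -0.3, 8.5]
grip_width: 0.343
```

Emit:
carry_out --pt "1 0 0 0 0 0 0" --pt "1 0 0 0 0 0 0" --pt "1 0 0 0 0 0 0" --pt "1 0 0 0 0 0 0" --pt "1 0 0 0 0 0 0"

```text
time_s: 15.7
eef_pos: [530.8, -206.2, 101.4]
ee_rot: [0.481, 0.519, 0.48, -0.519]
force: [-2.7, -0.6, 8.0]
grip_width: 0.344
```

Run:
```python
from h import *
F=[]
for i in range(5):
    F.append(ctrl.sense()["force"]);im=viewer.capture("wrist")[:,:,::-1]
goto([530,-206,102],-.07);print(np.mean(F,0))
cv2.imwrite("pics/w9.png",cv2.resize(im[140:320,200:440],(800,600),interpolation=cv2.INTER_CUBIC))
```

```text
t 15.95 tcp [ 530.8 -206.2  101.4] F [-3.9 -0.4  8.6] w 0.346 SHIFT [-0.6 -0.8 -0.2] TURN [-0.4  0.  -0. ]
[-2.67255728 -0.38446195  8.58846632]
```

View pics/w9.png

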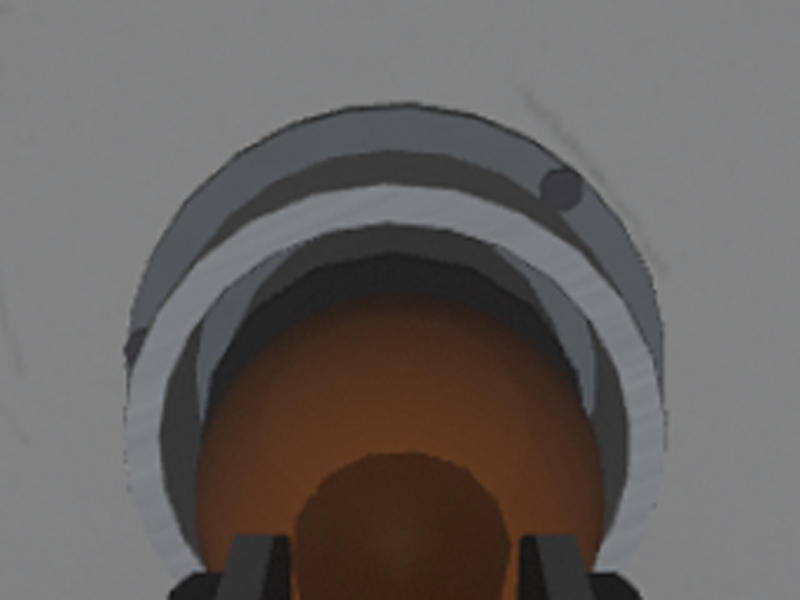

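The flask is concentric in the ring, which sits down inside the collar. The mean upward force of 8.6 N plus 2 N flask weight is about 10.5 N, which is the ring level with the collar's top.

```bash
python3 -c "
from rig import order
print(order.finish_job())"
```

```text
the job is handed in; nothing more can be done
None
```

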